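# Shut the snap-lock hardware case under the shelf

## Task

Close up the hardware case that stands under the low tool shelf: first press its lid down by the front tab until it snaps flat, then flip all four side clips down, one after another, until each has snapped home against the case and stays. The case is loose: press with about the force of a fingertip, so that it stays where it stands (within about 2 cm) and is not hit hard, and leave the things lying about as they are.

Things in the scene. Friction and masses are not known exactly. Their poses are not given: they have to be found in the camera images.
- case: grey plastic hardware case, 220 (x) x 144 (y) x 84 mm high with its lid shut, loose on the table (2.8 to 3.6 kg, slides if pushed sideways with over about 12 N). Origin: centre of its underside; x points from the lid's front tab to the lid's hinge (away from the robot), y to its left, z up. Two clips hang from the lid over each side, 110 mm apart
- lid (a joint): angle of the case's lid (rad): 0 = flat shut, grows as its front rises; range 0 to 0.5. Hinge axis along the case's y, 110 mm behind the origin and 70 mm up. A stiff hinge keeps it where it is left; a front catch resists from about 0.032 down to 0.018 rad (about 6 N down on the tab), then snaps
- lid_tab (a point): middle of the upper face of the lid's front tab, a 56 mm wide, 8 mm thick lip that sticks out about 20 mm in front of the lid; 126 mm in front of the case's origin and 80 mm up when the lid is shut. Press here to shut the lid. Turns with the lid
- shelf: fixed plywood tool shelf over the case: board 232 x 164 x 14 mm, underside 150 mm up, on one upright behind the case. Origin on the table, about under the case's centre; x away from the robot, z up. The board spans x -80 to 152, y -82 to 82 mm, edge strips to z 170, so only the lid's front is free above; the clips are reached from left and right, tool leaning outwards about 35 degrees
- offcut: loose wooden offcut, 40 x 120 x 22 mm, on the table in front of the case to the right; origin at the centre of its underside
- left_near (a joint): angle of the left side's clip nearer to the robot (rad): 0 = snapped flat against the case's side, 1.57 = sticking straight out sideways, up to 2.1. A light spring swings it back open until it has snapped: a catch resists from 0.25 to 0.09 rad (about 5 N, 34 mm from its hinge); once past, it stays shut
- left_near_hinge (a point): middle of that clip's hinge pin, which lies along the case's x axis at the lid's left edge (79 mm to the left of the case's middle, 74 mm up when the lid is shut). The clip is a plate 44 mm wide, 41 mm long from the pin; outer face 5 mm off the pin's axis, with a 3 mm lip along its last 4 mm. Shut, it hangs straight down
- left_far (a joint): angle of the left side's clip farther from the robot (rad): 0 = snapped flat against the case's side, 1.57 = sticking straight out sideways, up to 2.1. A light spring swings it back open until it has snapped: a catch resists from 0.25 to 0.09 rad (about 5 N, 34 mm from its hinge); once past, it stays shut
- left_far_hinge (a point): middle of that clip's hinge pin, which lies along the case's x axis at the lid's left edge (79 mm to the left of the case's middle, 74 mm up when the lid is shut). The clip is a plate 44 mm wide, 41 mm long from the pin; outer face 5 mm off the pin's axis, with a 3 mm lip along its last 4 mm. Shut, it hangs straight down
- right_near (a joint): angle of the right side's clip nearer to the robot (rad): 0 = snapped flat against the case's side, 1.57 = sticking straight out sideways, up to 2.1. A light spring swings it back open until it has snapped: a catch resists from 0.25 to 0.09 rad (about 5 N, 34 mm from its hinge); once past, it stays shut
- right_near_hinge (a point): middle of that clip's hinge pin, which lies along the case's x axis at the lid's right edge (79 mm to the right of the case's middle, 74 mm up when the lid is shut). The clip is a plate 44 mm wide, 41 mm long from the pin; outer face 5 mm off the pin's axis, with a 3 mm lip along its last 4 mm. Shut, it hangs straight down
- right_far (a joint): angle of the right side's clip farther from the robot (rad): 0 = snapped flat against the case's side, 1.57 = sticking straight out sideways, up to 2.1. A light spring swings it back open until it has snapped: a catch resists from 0.25 to 0.09 rad (about 5 N, 34 mm from its hinge); once past, it stays shut
- right_far_hinge (a point): middle of that clip's hinge pin, which lies along the case's x axis at the lid's right edge (79 mm to the right of the case's middle, 74 mm up when the lid is shut). The clip is a plate 44 mm wide, 41 mm long from the pin; outer face 5 mm off the pin's axis, with a 3 mm lip along its last 4 mm. Shut, it hangs straight down

How it is judged:
By the outcome, as a careful person would: the job done as asked, in the order asked, and still so for the second after the job is handed in, with the robot touching nothing.
It also fails if it takes over 69 s, if anything falls off the work surface, if the arm or the gripper's body presses on something with over 40 N, if the wrist force passes 120 N, or if a joint passes its speed limit or range.

## Robot

A 6-joint arm with a two-finger parallel gripper is mounted at the origin on a cart in front of the work surface, level with it; the furniture and walls round the work are solid. World frame = base frame: x ahead of the robot, y to its left, z up, the work surface at z = 0. Lengths are in m, angles in degrees, forces in N, time in s.
With the tool pointing down it reaches from about 0.275 to 0.875 m from the base axis. Payload 12.5 kg.
Tool frame: the origin (TCP) lies on the front face of the gripper's body, between the roots of the fingers; the fingertips stand 73 mm ahead of it and the grasp point (between the pads) lies 54 mm ahead of it; z points along the fingers, y is the line along which they close (so a half turn about z gives the same grasp; the last joint's range is limited). The gripper opens to 85 mm and grips with 20 to 120 N. Pads are 22 mm wide; open, the fingers measure 114 mm over their backs; the gripper's body (76 mm by 85 mm) begins 54 mm behind the grasp point. The pads swing forward as they close: fully open they stand 13 mm farther back than shut.
Start: joints at [-77.613, 20.094, 94.641, -0, 65.266, -4.847], TCP at [0.163, -0.525, 0.304] pointing down, gripper open.
Joint ranges: [-157.81, 157.81], [-45, 120.19], [0.68, 151.7], [-89.99, 269.99], [4.06, 180], [-164.3, 164.3]. Speed limits (degrees/s): [127.2, 127.2, 159.86, 180, 180, 180].

## Interface

Orientations are given as a 3x3 rotation matrix whose columns are the frame's x, y, z axes.
In Python, from bench import get_state, grab_frame, close_job gives the robot as it stands.
- The arm moves only by the shell command python3 -m handwheel 'ROWS' [OPENING] [FORCE]. ROWS is a JSON object of lists of equal length, an entry for each row: "offset": the shift along the world's x, y, z in mm, a list of three; "rotation": the turn, a rotation vector about the world's x, y, z in degrees, a list of three. In form: {"offset": [[x, y, z], ...], "rotation": [[rx, ry, rz], ...]}. A call has 1 to 12 rows; each row shifts and turns the commanded pose from where the row before left it; what a row does not reach is not made up. A row lasts 1/12 s, in which the tool goes at most 41.7 mm and 7.16 degrees, less where a joint would pass 70% of its speed; a pose out of reach is approached as far as the arm can. A call is refused whole if a number of a shift passes 41.7 or a number of a turn 7.16, either way. A call with a gripper value outside its range is refused whole. OPENING is the finger opening in mm, from 0 to 85.4, set as the call begins (- or left out, the last holds). The fingers move at their own pace and stop on an object; FORCE is the grip in N (left out, the last holds). Time passes only in rows, so rows that do not move let the fingers close. It gives the time, the measured TCP pose, the force, the opening and the grip force at its end, in the units of the state.
- get_state(): the state, without advancing time (a new reading comes with each control period).
- grab_frame(name): name is "scene" or "top"; returns a dict with "pixels" (400x640x3 uint8, blue, green, red), "z_map" (400x640 float32, m along the optical axis (not along the pixel's ray), 0 where there is no reading), "fovy" (degrees; the focal length in pixels is half the picture's height over the tangent of half this angle, whatever the lens; pixels are square), "cx", "cy" (the principal point, pixels), "dist_coeffs" ([k1, k2, p1, p2, k3] as OpenCV has them; the pictures are not rectified), "R" (3x3) and "t" (3): a world point X has camera coordinates R X + t. Camera axes: x right, y down, z forward; pixel columns grow to the right and rows downward; lengths in m; the calibration is good to about 2 mm. A picture is of the moment at which its call begins.
- close_job(): hands the job in; it is judged then, once.
The state is a dict: "t": time; "q": joint angles; "dq": joint speeds; "joint_efforts": joint torques, N m; "position": TCP position; "tcp_rot": TCP orientation; "wrist_force": force on the tool from outside, world axes, zero at the start; "wrist_torque": the same for the moment, N m; "grip_width": opening from 0.0 (shut) to 1.0 (fully open); "grasp_force": force on a finger pad.
Only numpy, scipy, OpenCV 4.12 (cv2) and the standard library are available. Lean on these libraries where they do the work, as an engineer would, in place of code of your own. Each camera call takes 0.05 s, during which the arm holds its last target. There are 200 camera calls.

## Working session

There is one attempt and no reset: what is moved stays moved. The work goes in short steps, Python scripts to look and compute and a shell command to move; the robot and the scene stay as the last step left them, time stands still between calls to the robot, and variables do not carry over. Pictures are saved under pics/ and viewed, at most 10 in all, crops included, and the job is handed in when it is done.

```bash
ls; mkdir -p pics; python3 - <<'E'
from bench import *
import cv2,numpy as np
for n in("scene","top"):
    f=grab_frame(n); cv2.imwrite(f"pics/{n}0.png",f["pixels"]); np.savez(f"{n}0.npz",**f)
    print(n,f["fovy"],f["cx"],f["cy"],f["dist_coeffs"],np.round(f["R"],3).tolist(),np.round(f["t"],3), (-np.array(f["R"]).T@f["t"]).round(3),(f["z_map"]>0).mean())
print(get_state())
E
```

```text
pics
scene 47.36729792701018 322.1845258492515 202.20360840742313 [-0.13548391  0.          0.          0.          0.        ] [[-0.884, -0.468, -0.02], [-0.262, 0.528, -0.808], [0.389, -0.708, -0.589]] [0.452 0.241 0.853] [0.131 0.688 0.706] 0.9962109375
top 47.35674691754471 312.016661779828 202.8870262236952 [0.03922642 0.         0.         0.         0.        ] [[-0.019, -1.0, 0.007], [-0.99, 0.018, -0.139], [0.139, -0.009, -0.99]] [-0.058  0.548  0.995] [ 0.403 -0.058  1.062] 0.9961953125
{'t': 0.1, 'q': array([-7.76137233e+01,  2.01209417e+01,  9.46718599e+01, -3.97603870e-04,
        6.52653338e+01, -4.84663522e+00]), 'dq': array([ 0.00789924, -0.12055457, -0.16413571,  0.02059179,  0.0184191 ,
        0.03892344]), 'joint_efforts': array([ 1.55783237e-04, -5.06834221e+01, -2.91877341e+01, -6.70216104e-05,
        2.59737411e-03, -1.77897505e-05]), 'position': array([ 0.1629243 , -0.52509324,  0.30342461]), 'tcp_rot': array([[ 9.55107491e-01,  2.96259397e-01, -2.23800607e-04],
       [ 2.96259470e-01, -9.55106982e-01,  9.89683644e-04],
       [ 7.94495574e-05, -1.01155731e-03, -9.99999485e-01]]), 'wrist_force': array([ 0.48106086, -0.77557994, -0.87805085]), 'wrist_torque': array([ 0.03288082, -0.02501103,  0.0240693 ]), 'grasp_force': 0.0, 'grip_width': 0.9976338893555623}
```

View pics/scene0.png

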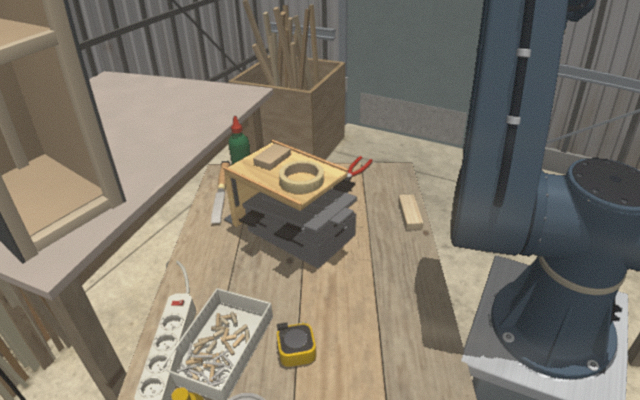

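View pics/top0.png

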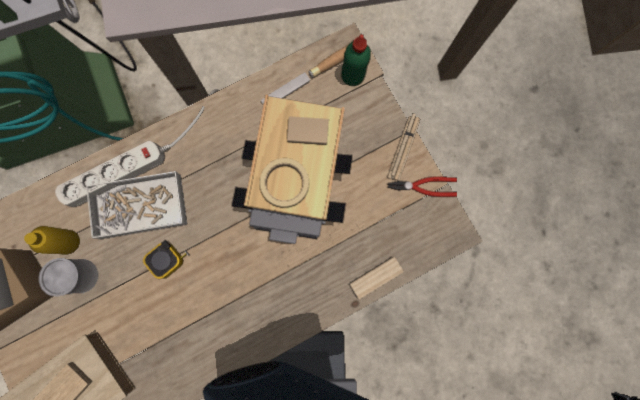

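Top view: the shelf board spans about (247–343, 97–218). The four black clips are at (249,151), (240,198), (342,163) and (336,211), the lid tab at (283,238) and the offcut at (376,278). The scene view shows the lid ajar under the shelf.

```bash
cat > h.py <<'E'
import cv2,numpy as np
def cloud(f):
    p=f["pixels"];H,W=p.shape[:2];fl=H/2/np.tan(np.radians(float(f["fovy"])/2))
    K=np.array([[fl,0,float(f["cx"])],[0,fl,float(f["cy"])],[0,0,1]])
    g=np.stack(np.meshgrid(np.arange(W),np.arange(H)),-1).reshape(-1,1,2).astype(np.float64)
    u=cv2.undistortPoints(g,K,np.asarray(f["dist_coeffs"])).reshape(H,W,2)
    z=f["z_map"][...,None]; c=np.concatenate([u*z,z],-1)
    return (c-np.asarray(f["t"]))@np.asarray(f["R"])   # R^T (c-t)
E
python3 - <<'E'
from h import *
np.set_printoptions(suppress=True,precision=3)
f=np.load("top0.npz");X=cloud(f);p=f["pixels"].astype(int)
hsv=cv2.cvtColor(f["pixels"],cv2.COLOR_BGR2HSV)
print("table z",X[300:310,230:240,2].mean(), X[230,400])
roi=np.zeros(p.shape[:2],bool);roi[90:250,225:360]=1
# shelf board
m=roi&(X[...,2]>.15)&(X[...,2]<.2)&(hsv[...,1]>80)
r=cv2.minAreaRect(X[m][:,:2].astype(np.float32)*1000);print("board",r,np.median(X[m][:,2]))
print(cv2.boxPoints(r))
# black clips
dark=(roi&(p.max(2)<45)&(X[...,2]>.04)).astype(np.uint8)
n,l,s,c=cv2.connectedComponentsWithStats(dark)
for i in range(1,n):
    if s[i,4]>40:
        q=X[l==i]; r=cv2.minAreaRect(q[:,:2].astype(np.float32)*1000)
        print(s[i],np.median(q,0),np.percentile(q[:,2],[5,95]),r)
# grey lid part front
g=roi&(X[...,2]>.04)&(hsv[...,1]<60)&(p.max(2)>=45)&(X[...,2]<.15)
for y in range(206,248,3):
    xs=np.where(g[y])[0]
    if len(xs): print(y,xs.min(),xs.max(),X[y,283], X[y,270])
m=np.zeros_like(roi);m[255:300,345:410]=1;m&=(X[...,2]>.012)
r=cv2.minAreaRect(X[m][:,:2].astype(np.float32)*1000);print("offcut",r)
for n in("top","scene"):
    im=np.load(n+"0.npz")["pixels"]
    im=im[85:255,220:370] if n=="top" else im[130:270,200:380]
    cv2.imwrite(f"pics/{n}c.png",cv2.resize(im,None,fx=3.5,fy=3.5,interpolation=cv2.INTER_CUBIC))
E
```

```text
table z -0.02551320721031448 [ 0.484 -0.272  0.001]
board ((625.9884643554688, -33.84510803222656), (165.8145751953125, 232.15113830566406), 79.26848602294922) 0.1637309704505319
[[ 496.505  -93.688]
 [ 724.596 -136.916]
 [ 755.472   25.998]
 [ 527.381   69.226]]
[243 141  12  19 168] [0.66  0.071 0.083] [0.079 0.087] ((660.600830078125, 70.02680969238281), (20.682100296020508, 41.087833404541016), 79.03321838378906)
[335 155  17  18 244] [ 0.624 -0.136  0.09 ] [0.086 0.095] ((521.7134399414062, -107.54100036621094), (30.978370666503906, 255.5175018310547), 74.4072494506836)
[233 188  14  20 202] [0.553 0.088 0.099] [0.094 0.103] ((552.8264770507812, 86.53946685791016), (28.560152053833008, 42.31001281738281), 88.55087280273438)
[326 202  19  20 275] [ 0.517 -0.117  0.104] [0.1   0.109] ((517.7642211914062, -115.67819213867188), (32.94295120239258, 40.266117095947266), 80.50619506835938)
206 233 344 [ 0.522 -0.01   0.178] [0.524 0.017 0.166]
209 248 261 [ 0.518 -0.009  0.16 ] [0.518 0.017 0.163]
212 251 279 [ 0.518 -0.006  0.11 ] [0.518 0.021 0.113]
215 250 296 [ 0.512 -0.006  0.107] [0.513 0.022 0.108]
218 250 327 [ 0.505 -0.006  0.112] [0.506 0.022 0.11 ]
221 249 342 [ 0.499 -0.006  0.112] [0.5   0.022 0.111]
224 249 321 [ 0.493 -0.005  0.108] [0.493 0.022 0.111]
227 253 320 [ 0.486 -0.006  0.115] [0.487 0.022 0.111]
230 269 320 [ 0.48  -0.005  0.11 ] [0.481 0.022 0.107]
233 270 319 [ 0.474 -0.005  0.11 ] [0.474 0.021 0.115]
236 269 318 [ 0.468 -0.005  0.113] [0.469 0.022 0.108]
239 269 296 [ 0.462 -0.005  0.11 ] [0.462 0.022 0.111]
242 287 295 [ 0.462  0.001 -0.002] [ 0.462  0.031 -0.001]
offcut ((372.37158203125, -166.87249755859375), (84.32894897460938, 209.20297241210938), 6.290981769561768)
```

View pics/scenec.png

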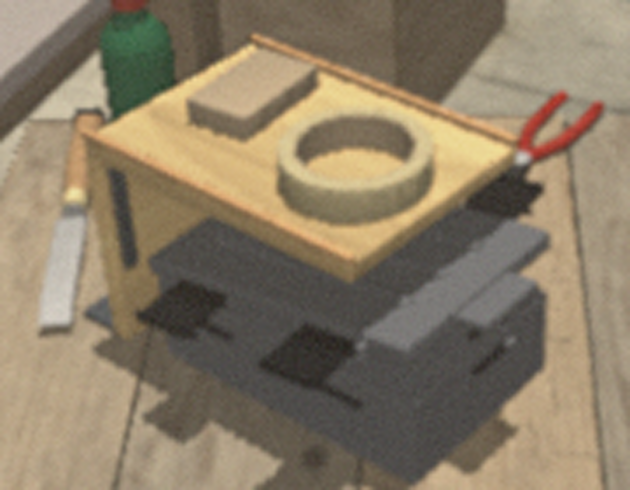

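View pics/topc.png

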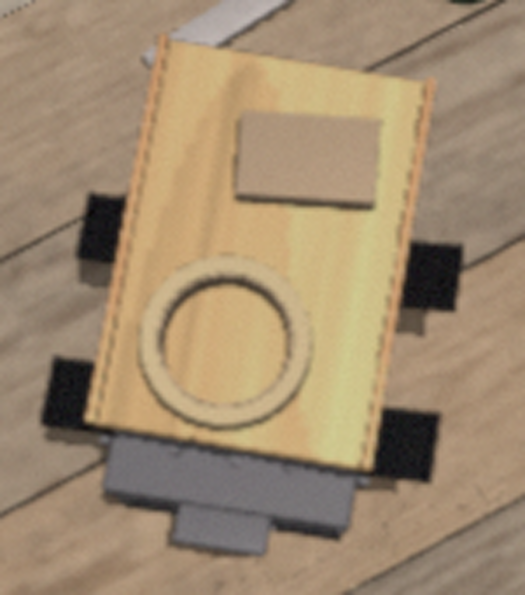

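```bash
python3 -m handwheel '{"offset":[[18,33,0],[18,33,0],[18,33,0],[18,33,0],[18,33,0],[18,33,0],[18,33,0],[18,33,0],[18,33,0],[18,33,0],[18,33,0],[18,33,0]],"rotation":[[0,0,7],[0,0,7],[0,0,7],[0,0,7],[0,0,7],[0,0,7],[0,0,7],[0,0,7],[0,0,7],[-1.1,-6.6,0],[-1.1,-6.6,0],[-1.1,-6.6,0]]}' 0 20; python3 -m handwheel '{"offset":[[18,33,0],[18,33,0],[18,33,0],[16,30,-20],[0,0,-24],[0,0,0],[0,0,0]],"rotation":[[0,0,0],[0,0,0],[0,0,0],[0,0,0],[0,0,0],[0,0,0],[0,0,0]]}'
python3 - <<'E'
from bench import *
import cv2,numpy as np
f=grab_frame("top");np.savez("top1.npz",**f)
s=get_state();print(s["tcp_rot"].round(3),s["q"].round(1),s["wrist_force"].round(2))
a=cv2.resize(f["pixels"][110:290,200:380],None,fx=2.2,fy=2.2)
f=grab_frame("scene")
b=cv2.resize(f["pixels"][90:270,200:380],None,fx=2.2,fy=2.2)
cv2.imwrite("pics/tab1.png",np.hstack([a,b]))
E
```

```text
t: 1.1
position: [0.3795, -0.1277, 0.3042]
tcp_rot: [[0.17, 0.924, 0.344], [0.985, -0.16, -0.057], [0.003, 0.349, -0.937]]
wrist_force: [2.7, -1.6, -0.1]
grip_width: 0.004
grasp_force: 0.0
t: 1.68
position: [0.4484, -0.0002, 0.2592]
tcp_rot: [[0.169, 0.927, 0.336], [0.986, -0.159, -0.056], [0.001, 0.34, -0.94]]
wrist_force: [0.3, -0.4, 0.8]
grip_width: -0.003
grasp_force: 0.0
[[ 0.17   0.926  0.338]
 [ 0.985 -0.16  -0.057]
 [ 0.002  0.342 -0.94 ]] [ -5.4   7.2 120.8  -2.6  32.1   6.3] [-0.29 -0.4  -0.61]
```

View pics/tab1.png

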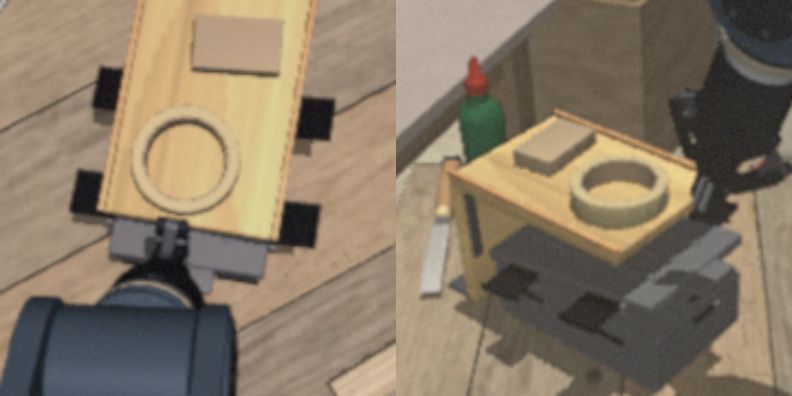

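The closed tips hover above the tab, at about crop (172,230) in the top view. The lid is still raised and the clips stick straight out. I'll check the tip in depth, then go down.

```bash
python3 - <<'E'
from h import *
np.set_printoptions(suppress=True,precision=3)
f=np.load("top1.npz");X=cloud(f)
for y in range(206,226,2): print(y,X[y,272:286:2].reshape(-1,3)[:,2], X[y,278])
E
python3 -m handwheel '{"offset":[[0,-4,-20],[0,0,-20],[0,0,-15],[0,0,-8],[0,0,-3],[0,0,-3],[0,0,-3]],"rotation":[[0,0,0],[0,0,0],[0,0,0],[0,0,0],[0,0,0],[0,0,0],[0,0,0]]}'
```

```text
206 [0.164 0.166 0.164 0.167 0.172 0.181 0.181] [0.524 0.001 0.167]
208 [0.295 0.298 0.163 0.165 0.162 0.167 0.163] [0.52  0.001 0.165]
210 [0.297 0.301 0.298 0.296 0.296 0.298 0.298] [ 0.499 -0.008  0.296]
212 [0.299 0.297 0.299 0.296 0.299 0.301 0.299] [ 0.496 -0.008  0.296]
214 [0.295 0.296 0.3   0.298 0.297 0.295 0.296] [ 0.492 -0.008  0.298]
216 [0.286 0.286 0.3   0.303 0.297 0.294 0.294] [ 0.488 -0.008  0.303]
218 [0.288 0.286 0.301 0.302 0.293 0.285 0.286] [ 0.485 -0.008  0.302]
220 [0.269 0.302 0.304 0.302 0.289 0.287 0.286] [ 0.482 -0.008  0.302]
222 [0.31  0.303 0.304 0.303 0.268 0.269 0.269] [ 0.478 -0.008  0.303]
224 [0.313 0.303 0.304 0.303 0.311 0.253 0.262] [ 0.475 -0.008  0.303]
t: 2.37
position: [0.4495, -0.0047, 0.1887]
tcp_rot: [[0.17, 0.925, 0.34], [0.985, -0.16, -0.057], [0.002, 0.345, -0.939]]
wrist_force: [0.4, -1.0, 0.3]
grip_width: 0.002
grasp_force: 0.0
```

```bash
python3 -m handwheel '{"offset":[[0,0,-2],[0,0,-2],[0,0,-2],[0,0,-2]],"rotation":[[0,0,0],[0,0,0],[0,0,0],[0,0,0]]}';python3 -m handwheel '{"offset":[[0,0,-2],[0,0,-2],[0,0,-2],[0,0,-2]],"rotation":[[0,0,0],[0,0,0],[0,0,0],[0,0,0]]}'|grep -E "pos|force"
```

```text
t: 2.7
position: [0.4491, -0.0043, 0.18]
tcp_rot: [[0.169, 0.925, 0.339], [0.986, -0.16, -0.056], [0.002, 0.344, -0.939]]
wrist_force: [0.6, 1.0, 0.2]
grip_width: -0.001
grasp_force: 0.0
position: [0.449, -0.0043, 0.1717]
wrist_force: [0.0, 0.1, 0.7]
grasp_force: 0.0
```

```bash
python3 -m handwheel '{"offset":[[0,0,-2],[0,0,-2]],"rotation":[[0,0,0],[0,0,0]]}'|grep -E "pos|force";python3 -m handwheel '{"offset":[[0,0,-2],[0,0,-2]],"rotation":[[0,0,0],[0,0,0]]}'|grep -E "pos|force"
python3 - <<'E'
from bench import *
import cv2
f=grab_frame("scene")
cv2.imwrite("pics/tab2.png",cv2.resize(f["pixels"][130:270,220:380],None,fx=4,fy=4))
E
```

```text
position: [0.449, -0.0043, 0.1677]
wrist_force: [0.5, 0.3, -0.7]
grasp_force: 0.0
position: [0.449, -0.0043, 0.1637]
wrist_force: [-0.4, 0.0, 0.9]
grasp_force: 0.0
```

View pics/tab2.png

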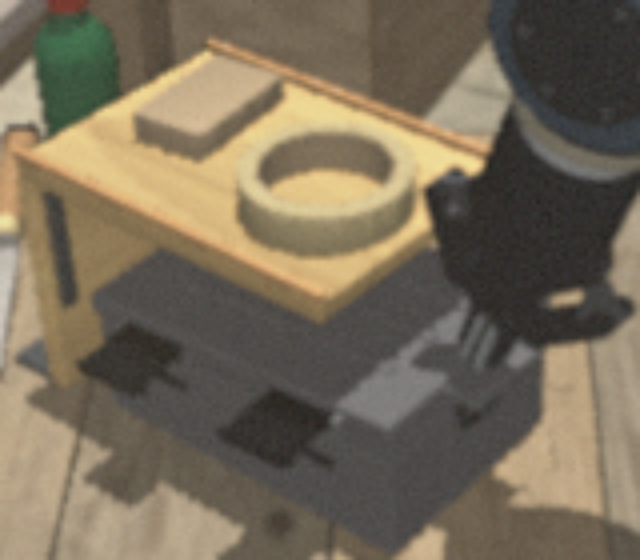

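The tips sit right over the tab, at about crop (485,365). The gripper knuckle at (455,190) is clear of the board edge. I'll continue down.

```bash
for i in 1; do :; done; python3 -m handwheel '{"offset":[[0,0,-1],[0,0,-1]],"rotation":[[0,0,0],[0,0,0]]}'|grep -E "pos|_force"
python3 -m handwheel '{"offset":[[0,0,-1],[0,0,-1]],"rotation":[[0,0,0],[0,0,0]]}'|grep -E "pos|t_force"
python3 -m handwheel '{"offset":[[0,0,-1],[0,0,-1]],"rotation":[[0,0,0],[0,0,0]]}'|grep -E "pos|t_force"
```

```text
position: [0.449, -0.0043, 0.1618]
wrist_force: [0.0, 0.9, 0.3]
grasp_force: 0.0
position: [0.449, -0.0043, 0.1598]
wrist_force: [0.3, -0.3, -0.3]
position: [0.4491, -0.0043, 0.1581]
wrist_force: [-3.7, 1.4, 10.0]
```

```bash
python3 -m handwheel '{"offset":[[0,0,-1],[0,0,-1]],"rotation":[[0,0,0],[0,0,0]]}'|grep -E "pos|t_force"
python3 -m handwheel '{"offset":[[0,0,-1]],"rotation":[[0,0,0]]}'|grep -E "pos|t_force"
python3 -c "
from bench import *
import numpy as np
from h import cloud
X=cloud(grab_frame('top'));f=np.load('top0.npz')
for y,x in((151,249),(196,240),(163,343),(211,336),(219,258),(222,315)): print(X[y-2:y+3,x-2:x+3].reshape(-1,3).mean(0).round(4))"
```

```text
position: [0.4491, -0.0043, 0.1562]
wrist_force: [-5.1, 0.4, 9.0]
position: [0.4489, -0.0043, 0.1551]
wrist_force: [-2.1, 0.9, 1.7]
[0.6597 0.0698 0.0767]
[0.5529 0.0835 0.1171]
[ 0.6275 -0.1371  0.083 ]
[ 0.5215 -0.1188  0.0842]
[0.507  0.0493 0.0863]
[ 0.4982 -0.073   0.087 ]
```

```bash
python3 -m handwheel '{"offset":[[0,0,-1],[0,0,-1]],"rotation":[[0,0,0],[0,0,0]]}'|grep -E "pos|t_force"
python3 -m handwheel '{"offset":[[0,0,-0.5],[0,0,-0.5]],"rotation":[[0,0,0],[0,0,0]]}'|grep -E "pos|t_force"
```

```text
position: [0.449, -0.0043, 0.1528]
wrist_force: [0.2, 0.1, 0.5]
position: [0.449, -0.0043, 0.1518]
wrist_force: [-0.2, 0.2, 1.1]
```

```bash
python3 -m handwheel '{"offset":[[0,0,-0.5],[0,0,-0.5]],"rotation":[[0,0,0],[0,0,0]]}'|grep -E "pos|t_force"
python3 -m handwheel '{"offset":[[0,0,-0.5],[0,0,-0.5]],"rotation":[[0,0,0],[0,0,0]]}'|grep -E "pos|t_force"
```

```text
position: [0.4492, -0.0043, 0.1511]
wrist_force: [-4.1, -0.3, 10.7]
position: [0.4493, -0.0043, 0.1506]
wrist_force: [-8.3, 0.5, 21.5]
```

```bash
python3 -m handwheel '{"offset":[[0,0,15],[0,0,30],[0,0,30],[0,0,25],[0,18,0],[0,18,0],[0,18,0],[0,18,0],[0,18,0],[0,18,0],[0,18,0],[0,18,0]],"rotation":[[0,0,0],[0,0,0],[0,0,0],[0,0,0],[1.1,6.6,0],[1.1,6.6,0],[1.1,6.6,0],[-6.9,1.2,0],[-6.9,1.2,0],[-6.9,1.2,0],[-6.9,1.2,0],[-6.9,1.2,0]]}'
python3 - <<'E'
from h import *
from bench import *
np.set_printoptions(suppress=True,precision=4)
f=grab_frame("top");X=cloud(f);p=f["pixels"].astype(int)
cv2.imwrite("pics/lid1.png",cv2.resize(f["pixels"][85:265,200:380],None,fx=3,fy=3))
roi=np.zeros(p.shape[:2],bool);roi[130:235,225:262]=1;roi[130:235,325:360]=1
dark=(roi&(p.max(2)<50)&(X[...,2]>.05)&(X[...,2]<.13)).astype(np.uint8)
n,l,s,c=cv2.connectedComponentsWithStats(dark)
for i in range(1,n):
    if s[i,4]>80:
        q=X[l==i];q=q[abs(q[:,2]-np.median(q[:,2]))<.015]
        print(s[i],np.median(q,0),[round(v,1) for v in sum([list(a) if hasattr(a,'__len__') else [a] for a in cv2.minAreaRect(q[:,:2].astype(np.float32)*1000)],[])])
for y in range(208,250,4):print(y,X[y,266],X[y,283],X[y,300])
E
```

```text
t: 5.88
position: [0.4491, 0.1409, 0.2504]
tcp_rot: [[0.139, 0.986, -0.096], [0.804, -0.169, -0.57], [-0.579, 0.002, -0.816]]
wrist_force: [0.1, -0.9, 0.2]
grip_width: -0.002
grasp_force: 0.0
[243 142  12  19 158] [0.66   0.072  0.0755] [659.8, 70.7, 19.4, 42.1, 80.2]
[335 156  16  19 243] [ 0.623  -0.1364  0.0822] [622.5, -136.1, 29.3, 40.1, 80.4]
[235 191  19  20 184] [0.5464 0.0892 0.0754] [549.5, 80.2, 40.6, 42.1, 87.3]
[325 205  19  19 251] [ 0.5137 -0.115   0.0807] [514.8, -114.4, 33.3, 40.5, 78.0]
208 [0.5208 0.0251 0.1609] [ 0.5201 -0.0087  0.1612] [ 0.5196 -0.0425  0.1603]
212 [0.5223 0.0324 0.0826] [ 0.5217 -0.0043  0.0822] [ 0.5113 -0.0424  0.1625]
216 [0.5136 0.0325 0.0826] [ 0.5128 -0.0043  0.0835] [ 0.5121 -0.0409  0.0838]
220 [0.5049 0.0325 0.083 ] [ 0.5045 -0.004   0.0804] [ 0.5035 -0.0408  0.0832]
224 [0.496  0.0322 0.0858] [ 0.4956 -0.004   0.0824] [ 0.495  -0.0406  0.0817]
228 [0.4876 0.0325 0.0839] [ 0.4867 -0.0041  0.0861] [ 0.486  -0.0406  0.0863]
232 [ 0.4857  0.0405 -0.0026] [ 0.4784 -0.0039  0.0825] [ 0.4775 -0.0404  0.0857]
236 [ 0.4762  0.0404 -0.0004] [ 0.4697 -0.0039  0.084 ] [ 0.4745 -0.0388  0.0026]
240 [ 0.4671  0.0407 -0.0039] [ 0.4613 -0.0037  0.082 ] [ 0.4655 -0.0385 -0.0021]
244 [ 0.4577  0.0405 -0.0017] [0.4567 0.0008 0.0035] [ 0.4563 -0.0384 -0.0034]
248 [ 0.4485  0.0406 -0.0018] [ 0.4478  0.0012 -0.0024] [ 0.447  -0.0382 -0.0022]
```

View pics/lid1.png

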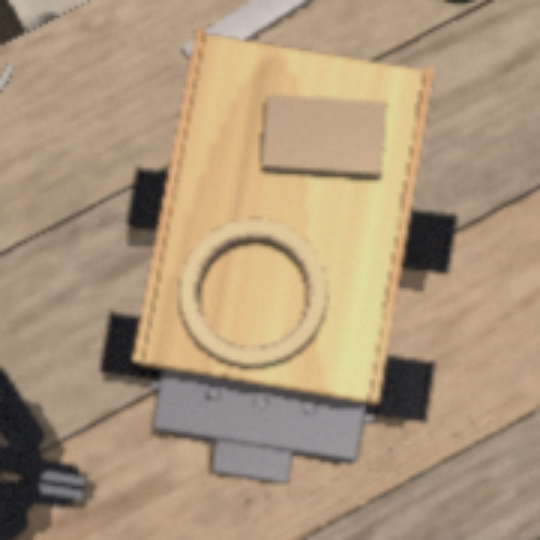

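The lid is flat (top z ≈ 0.083 everywhere) and the case hasn't moved. All four clips stick out: near at crop (120,345) and (405,388), far at (148,200) and (432,243). Next is the left near clip.

```bash
python3 -m handwheel '{"offset":[[26.6,-1,0],[26.6,-1,0],[26.6,-1,0],[26.6,-1,0],[0,0,-33],[0,0,-33],[-0.4,-2.6,-15],[-0.4,-2.6,-10],[-0.4,-2.6,-9],[0,0,0]],"rotation":[[0,0,0],[0,0,0],[0,0,0],[0,0,0],[0,0,0],[0,0,0],[0,0,0],[0,0,0],[0,0,0],[0,0,0]]}'
python3 -m handwheel '{"offset":[[0,0,-5],[0,0,-5],[0,0,-5],[0,0,-5],[0,0,-5],[0,0,-5]],"rotation":[[0,0,0],[0,0,0],[0,0,0],[0,0,0],[0,0,0],[0,0,0]]}'|grep -E "pos|t_force"
python3 -m handwheel '{"offset":[[0,0,-5],[0,0,-5],[0,0,-5],[0,0,-5],[0,0,-5],[0,0,0]],"rotation":[[0,0,0],[0,0,0],[0,0,0],[0,0,0],[0,0,0],[0,0,0]]}'|grep -E "pos|t_force"
```

```text
t: 6.77
position: [0.5538, 0.1274, 0.1488]
tcp_rot: [[0.138, 0.985, -0.1], [0.807, -0.17, -0.566], [-0.574, -0.002, -0.819]]
wrist_force: [-0.4, 0.0, -0.5]
grip_width: 0.002
grasp_force: 0.0
position: [0.5542, 0.1277, 0.1197]
wrist_force: [-0.3, -1.8, 2.9]
position: [0.5538, 0.1279, 0.0938]
wrist_force: [0.8, 0.5, -0.5]
```

```bash
python3 -m handwheel '{"offset":[[-0.3,-2,0],[-0.3,-2,0],[-0.2,-1,0],[-0.2,-1,0]],"rotation":[[0,0,0],[0,0,0],[0,0,0],[0,0,0]]}'|grep -E "pos|t_force"
python3 -m handwheel '{"offset":[[-0.2,-1,0],[-0.2,-1,0]],"rotation":[[0,0,0],[0,0,0]]}'|grep -E "pos|t_force"
python3 -m handwheel '{"offset":[[-0.2,-1,0],[-0.2,-1,0]],"rotation":[[0,0,0],[0,0,0]]}'|grep -E "pos|t_force"
```

```text
position: [0.5534, 0.1221, 0.0953]
wrist_force: [1.5, 5.2, 2.5]
position: [0.5531, 0.1203, 0.0953]
wrist_force: [1.2, 6.9, 2.5]
position: [0.5528, 0.1184, 0.0953]
wrist_force: [1.8, 7.4, -0.0]
```

```bash
python3 -m handwheel '{"offset":[[-0.2,-1,0],[0,0,0]],"rotation":[[0,0,0],[0,0,0]]}'|grep -E "pos|t_force"
python3 -m handwheel '{"offset":[[-0.2,-1,0],[0,0,0]],"rotation":[[0,0,0],[0,0,0]]}'|grep -E "pos|t_force"
```

```text
position: [0.5525, 0.1173, 0.095]
wrist_force: [2.5, 4.7, -1.6]
position: [0.5522, 0.1161, 0.0949]
wrist_force: [1.5, 3.1, -1.4]
```

```bash
python3 -m handwheel '{"offset":[[-0.2,-1,0],[0,0,0]],"rotation":[[0,0,0],[0,0,0]]}'|grep -E "pos|t_force"
python3 -m handwheel '{"offset":[[-0.2,-1,0],[0,0,0]],"rotation":[[0,0,0],[0,0,0]]}'|grep -E "pos|t_force"
```

```text
position: [0.5516, 0.1144, 0.095]
wrist_force: [-1.0, -0.6, -0.2]
position: [0.5514, 0.1136, 0.0949]
wrist_force: [1.1, 0.2, -0.2]
```

```bash
python3 -m handwheel '{"offset":[[-0.2,-1,0],[0,0,0]],"rotation":[[0,0,0],[0,0,0]]}'|grep -E "pos|t_force"
python3 -m handwheel '{"offset":[[-0.2,-1,0],[0,0,0]],"rotation":[[0,0,0],[0,0,0]]}'|grep -E "pos|t_force"
```

```text
position: [0.5514, 0.1132, 0.095]
wrist_force: [-0.9, 5.5, 0.8]
position: [0.5513, 0.1129, 0.095]
wrist_force: [-0.0, 9.3, 1.6]
```

```bash
python3 -m handwheel '{"offset":[[1.6,9.8,0],[1.7,9.9,0],[0,0,30],[0,0,35],[27,-4.6,0],[27,-4.6,0],[27,-4.6,0],[28,-4.7,0],[-0.9,-5.2,-11],[0,0,0]],"rotation":[[0,0,0],[0,0,0],[0,0,0],[0,0,0],[0,0,0],[0,0,0],[0,0,0],[0,0,0],[0,0,0],[0,0,0]]}'
python3 -m handwheel '{"offset":[[0,0,-5],[0,0,-5],[0,0,-5],[0,0,-5],[0,0,-5],[0,0,-5]],"rotation":[[0,0,0],[0,0,0],[0,0,0],[0,0,0],[0,0,0],[0,0,0]]}'|grep -E "pos|t_force"
python3 -m handwheel '{"offset":[[0,0,-5],[0,0,-5],[0,0,-5],[0,0,-5],[0,0,-5],[0,0,0]],"rotation":[[0,0,0],[0,0,0],[0,0,0],[0,0,0],[0,0,0],[0,0,0]]}'|grep -E "pos|t_force"
python3 -m handwheel '{"offset":[[-0.3,-2,0],[-0.3,-2,0],[-0.2,-1,0],[-0.2,-1,0]],"rotation":[[0,0,0],[0,0,0],[0,0,0],[0,0,0]]}'|grep -E "pos|t_force"
```

```text
t: 10.27
position: [0.6624, 0.1073, 0.1466]
tcp_rot: [[0.138, 0.985, -0.101], [0.807, -0.171, -0.566], [-0.575, -0.003, -0.818]]
wrist_force: [-1.4, -0.6, -2.3]
grip_width: -0.0
grasp_force: 0.0
position: [0.6623, 0.1073, 0.1189]
wrist_force: [-0.5, -2.8, 1.8]
position: [0.6622, 0.1081, 0.0925]
wrist_force: [-0.0, -0.2, -0.5]
position: [0.6619, 0.1029, 0.0937]
wrist_force: [3.8, 8.7, -4.8]
```

```bash
python3 -m handwheel '{"offset":[[-0.2,-1,0],[0,0,0]],"rotation":[[0,0,0],[0,0,0]]}'|grep -E "pos|t_force"
python3 -m handwheel '{"offset":[[-0.2,-1,0],[-0.2,-1,0]],"rotation":[[0,0,0],[0,0,0]]}'|grep -E "pos|t_force"
python3 -m handwheel '{"offset":[[-0.2,-1,0],[0,0,0]],"rotation":[[0,0,0],[0,0,0]]}'|grep -E "pos|t_force"
```

```text
position: [0.6618, 0.102, 0.0938]
wrist_force: [2.6, 8.1, -3.8]
position: [0.6614, 0.0999, 0.0942]
wrist_force: [0.8, 7.2, 2.5]
position: [0.6612, 0.0984, 0.0946]
wrist_force: [0.7, 5.5, 1.5]
```

```bash
python3 -m handwheel '{"offset":[[-0.2,-1,0],[-0.2,-1,0]],"rotation":[[0,0,0],[0,0,0]]}'|grep -E "pos|t_force"
python3 -m handwheel '{"offset":[[-0.2,-1,0],[0,0,0]],"rotation":[[0,0,0],[0,0,0]]}'|grep -E "pos|t_force"
python3 -m handwheel '{"offset":[[-0.2,-1,0],[0,0,0]],"rotation":[[0,0,0],[0,0,0]]}'|grep -E "pos|t_force"
```

```text
position: [0.6608, 0.0966, 0.0946]
wrist_force: [1.2, 5.3, 0.5]
position: [0.6604, 0.0949, 0.0942]
wrist_force: [1.2, 1.5, -1.1]
position: [0.6599, 0.0935, 0.094]
wrist_force: [0.6, -1.2, -0.4]
```

```bash
python3 -m handwheel '{"offset":[[-0.2,-1,0],[0,0,0]],"rotation":[[0,0,0],[0,0,0]]}'|grep -E "pos|t_force"
python3 -m handwheel '{"offset":[[-0.2,-1,0],[0,0,0]],"rotation":[[0,0,0],[0,0,0]]}'|grep -E "pos|t_force"
```

```text
position: [0.6597, 0.0927, 0.0939]
wrist_force: [0.4, 0.7, 0.8]
position: [0.6596, 0.0924, 0.094]
wrist_force: [1.0, 5.5, 0.3]
```

```bash
python3 -m handwheel '{"offset":[[1.6,9.8,0],[1.7,9.9,0],[0,0,40],[0,0,40],[0,0,40],[0,0,40],[0,0,40],[0,0,40]],"rotation":[[0,0,0],[0,0,0],[0,0,0],[0,0,0],[0,0,0],[0,0,0],[0,0,0],[0,0,0]]}'|grep -E "pos|t_force"
python3 -m handwheel '{"offset":[[-4.2,-25,0],[-4.2,-25,0],[-4.2,-25,0],[-4.2,-25,0],[-4.2,-25,0],[-4.2,-25,0],[-4.2,-25,0],[-4.2,-25,0],[-4.2,-25,0],[-4.2,-25,0],[-4.2,-25,0],[-4.2,-25,0]],"rotation":[[5.75,-1,0],[5.75,-1,0],[5.75,-1,0],[5.75,-1,0],[5.75,-1,0],[5.75,-1,0],[5.75,-1,0],[5.75,-1,0],[5.75,-1,0],[5.75,-1,0],[5.75,-1,0],[5.75,-1,0]]}'
python3 - <<'E'
from h import *
from bench import *
np.set_printoptions(suppress=True,precision=4)
f=grab_frame("scene");g=grab_frame("top")
a=cv2.resize(f["pixels"][130:270,200:360],None,fx=2.4,fy=2.4)
b=cv2.resize(g["pixels"][100:240,220:380],None,fx=2.4,fy=2.4)
cv2.imwrite("pics/left.png",np.hstack([a,b])); print(get_state()["q"].round(1))
E
```

```text
position: [0.6626, 0.1124, 0.336]
wrist_force: [0.2, -0.3, -0.3]
t: 14.6
position: [0.6125, -0.1892, 0.3347]
tcp_rot: [[0.136, 0.986, 0.1], [0.805, -0.169, 0.569], [0.578, 0.003, -0.816]]
wrist_force: [-0.1, -0.2, 0.3]
grip_width: -0.002
grasp_force: 0.0
[-31.   32.5  76.3  32.7  86.1 -27.6]
```

View pics/left.png

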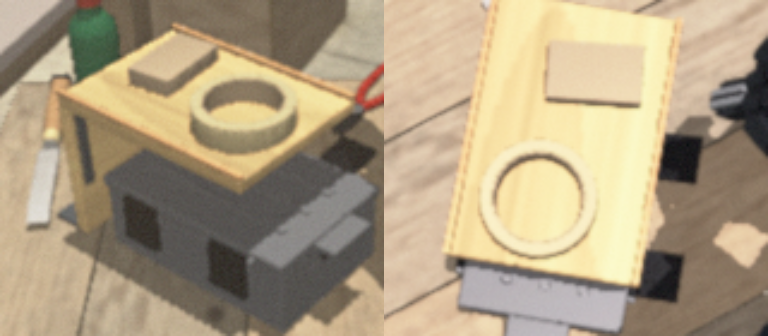

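Both left clips lie flat on the case side, at left-panel (142,222) and (228,268). Both right clips are still out. Next is right far.

```bash
python3 -m handwheel '{"offset":[[0,0,-36],[0,0,-36],[0,0,-36],[0,0,-36],[0.7,3,-15],[0.7,3,-15],[0.7,3,-10],[0,0,0]],"rotation":[[0,0,0],[0,0,0],[0,0,0],[0,0,0],[0,0,0],[0,0,0],[0,0,0],[0,0,0]]}'|grep -E "pos|t_force"
python3 -m handwheel '{"offset":[[0,0,-5],[0,0,-5],[0,0,-5],[0,0,-5],[0,0,-5],[0,0,-5]],"rotation":[[0,0,0],[0,0,0],[0,0,0],[0,0,0],[0,0,0],[0,0,0]]}'|grep -E "pos|t_force"
python3 -m handwheel '{"offset":[[0,0,-5],[0,0,-5],[0,0,-5],[0,0,-5],[0,0,-5],[0,0,0]],"rotation":[[0,0,0],[0,0,0],[0,0,0],[0,0,0],[0,0,0],[0,0,0]]}'|grep -E "pos|t_force"
```

```text
position: [0.6148, -0.1782, 0.1491]
wrist_force: [0.2, 0.5, 0.7]
position: [0.6146, -0.1795, 0.1197]
wrist_force: [0.6, -0.8, 1.7]
position: [0.6143, -0.1796, 0.0937]
wrist_force: [-1.4, -4.5, -1.7]
```

```bash
python3 -m handwheel '{"offset":[[0.3,1.5,0],[0.2,1,0],[0.2,1,0],[0,0,0]],"rotation":[[0,0,0],[0,0,0],[0,0,0],[0,0,0]]}'|grep -E "pos|t_force"
python3 -m handwheel '{"offset":[[0.2,1,0],[0.2,1,0]],"rotation":[[0,0,0],[0,0,0]]}'|grep -E "pos|t_force"
```

```text
position: [0.6153, -0.1765, 0.095]
wrist_force: [-1.5, -5.3, 1.9]
position: [0.6158, -0.1748, 0.0951]
wrist_force: [-1.6, -6.3, 2.6]
```

```bash
python3 -m handwheel '{"offset":[[0.2,1,0],[0.2,1,0]],"rotation":[[0,0,0],[0,0,0]]}'|grep -E "pos|t_force"
python3 -m handwheel '{"offset":[[0.2,1,0],[0.2,1,0]],"rotation":[[0,0,0],[0,0,0]]}'|grep -E "pos|t_force"
python3 -m handwheel '{"offset":[[0.2,1,0],[0,0,0]],"rotation":[[0,0,0],[0,0,0]]}'|grep -E "pos|t_force"
```

```text
position: [0.6161, -0.1729, 0.095]
wrist_force: [-1.3, -6.9, -0.3]
position: [0.6164, -0.1705, 0.0947]
wrist_force: [-0.8, -0.8, -1.4]
position: [0.6166, -0.1687, 0.0948]
wrist_force: [-0.3, -2.1, -0.9]
```

```bash
python3 -m handwheel '{"offset":[[0.2,1,0],[0,0,0]],"rotation":[[0,0,0],[0,0,0]]}'|grep -E "pos|t_force"
python3 -m handwheel '{"offset":[[0.2,1,0],[0,0,0]],"rotation":[[0,0,0],[0,0,0]]}'|grep -E "pos|t_force"
```

```text
position: [0.6168, -0.1684, 0.0949]
wrist_force: [-2.0, -5.5, 0.5]
position: [0.617, -0.168, 0.0949]
wrist_force: [-3.1, -9.1, -0.3]
```

```bash
python3 -m handwheel '{"offset":[[-1.6,-9.8,0],[-1.7,-9.9,0],[0,0,30],[0,0,35],[-27.2,5,0],[-27.2,5,0],[-27.2,5,0],[-27.2,5,0],[0.9,6.5,-11],[0,0,0]],"rotation":[[0,0,0],[0,0,0],[0,0,0],[0,0,0],[0,0,0],[0,0,0],[0,0,0],[0,0,0],[0,0,0],[0,0,0]]}'
python3 -m handwheel '{"offset":[[0,0,-5],[0,0,-5],[0,0,-5],[0,0,-5],[0,0,-5],[0,0,-5]],"rotation":[[0,0,0],[0,0,0],[0,0,0],[0,0,0],[0,0,0],[0,0,0]]}'|grep -E "pos|t_force"
python3 -m handwheel '{"offset":[[0,0,-5],[0,0,-5],[0,0,-5],[0,0,-5],[0,0,-5],[0,0,0]],"rotation":[[0,0,0],[0,0,0],[0,0,0],[0,0,0],[0,0,0],[0,0,0]]}'|grep -E "pos|t_force"
python3 -m handwheel '{"offset":[[0.3,1.5,0],[0.2,1,0],[0.2,1,0],[0,0,0]],"rotation":[[0,0,0],[0,0,0],[0,0,0],[0,0,0]]}'|grep -E "pos|t_force"
```

```text
t: 18.53
position: [0.5049, -0.1596, 0.148]
tcp_rot: [[0.14, 0.985, 0.097], [0.806, -0.171, 0.566], [0.575, -0.001, -0.818]]
wrist_force: [0.6, -0.7, -0.6]
grip_width: -0.004
grasp_force: 0.0
position: [0.506, -0.1601, 0.1183]
wrist_force: [-0.4, -0.4, 1.2]
position: [0.5056, -0.16, 0.0929]
wrist_force: [-0.2, 0.5, -0.9]
position: [0.5064, -0.1574, 0.0936]
wrist_force: [-3.1, -7.4, -3.5]
```

```bash
python3 -m handwheel '{"offset":[[0.2,1,0],[0.2,1,0]],"rotation":[[0,0,0],[0,0,0]]}'|grep -E "pos|t_force"
python3 -m handwheel '{"offset":[[0.2,1,0],[0.2,1,0]],"rotation":[[0,0,0],[0,0,0]]}'|grep -E "pos|t_force"
python3 -m handwheel '{"offset":[[0.2,1,0],[0.2,1,0]],"rotation":[[0,0,0],[0,0,0]]}'|grep -E "pos|t_force"
```

```text
position: [0.5072, -0.1553, 0.0942]
wrist_force: [-1.4, -5.7, 2.0]
position: [0.5077, -0.1532, 0.0943]
wrist_force: [-1.6, -5.5, 1.3]
position: [0.508, -0.1509, 0.0942]
wrist_force: [-0.0, -3.6, -1.2]
```

```bash
python3 -m handwheel '{"offset":[[0.2,1,0],[0.2,1,0]],"rotation":[[0,0,0],[0,0,0]]}'|grep -E "pos|t_force"
python3 -m handwheel '{"offset":[[0.2,1,0],[0,0,0]],"rotation":[[0,0,0],[0,0,0]]}'|grep -E "pos|t_force"
python3 -m handwheel '{"offset":[[0.2,1,0],[0,0,0]],"rotation":[[0,0,0],[0,0,0]]}'|grep -E "pos|t_force"
```

```text
position: [0.5082, -0.1483, 0.094]
wrist_force: [-0.9, -4.2, 0.4]
position: [0.5083, -0.148, 0.094]
wrist_force: [-2.4, -7.5, 2.3]
position: [0.5084, -0.1477, 0.094]
wrist_force: [-6.9, -13.8, 3.1]
```

Hard stop reached, so the clip is shut. Now I'll back off and check.

```bash
python3 -m handwheel '{"offset":[[-1.6,-9.8,0],[-5,-20,0],[0,-20,30],[-10,-20,40],[-20,-20,40],[-20,-20,40],[-20,-20,40],[-20,-20,0],[0,0,0],[0,0,0]],"rotation":[[0,0,0],[0,0,0],[0,0,0],[0,0,0],[0,0,0],[0,0,0],[0,0,0],[0,0,0],[0,0,0],[0,0,0]]}'|grep -E "^t:|pos|t_force"
python3 - <<'E'
from h import *
from bench import *
f=grab_frame("scene");g=grab_frame("top")
a=cv2.resize(f["pixels"][130:270,200:360],None,fx=2.4,fy=2.4)
b=cv2.resize(g["pixels"][100:240,220:380],None,fx=2.4,fy=2.4)
cv2.imwrite("pics/end.png",np.hstack([a,b]))
X=cloud(g)
for y in(220,228,236,240):print(X[y,283].round(4))
E
```

```text
t: 21.7
position: [0.4213, -0.2862, 0.2626]
wrist_force: [0.2, 0.4, -0.8]
[ 0.504  -0.0043  0.0856]
[ 0.4867 -0.0041  0.0856]
[ 0.4699 -0.0037  0.0805]
[ 0.4614 -0.0036  0.0803]
```

View pics/end.png

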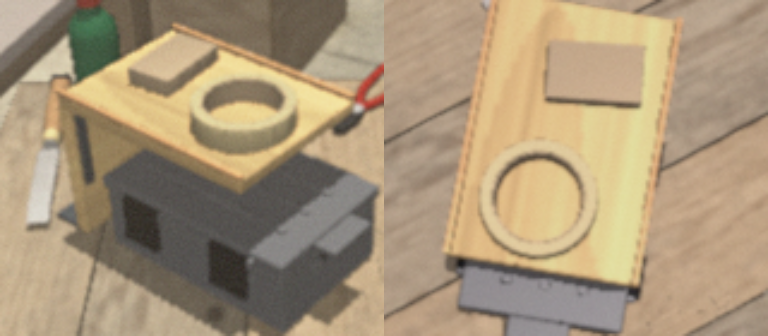

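The left clips are flat at (142,222) and (228,268). The right clips no longer stick out beyond the board. The lid is flat and the case hasn't moved, so I'm handing in.

```bash
python3 -c "from bench import *;print(close_job())"
```

```text
the job is handed in; nothing more can be done
None
```

The lid was pressed flat first, then all four clips were snapped shut and stayed shut; the case did not visibly move, and I handed the job in at about 22 s. The lid press peaked at about 21 N and the last clip at about 15 N, above the fingertip force asked for.

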